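# Unhook the dust grille from the trimming-bench extraction hood

### The job

The dust grille of the extraction hood is due for cleaning. Holding its red handle, slide it up the slope until you feel its hooked top end stop in the keeper, tilt its bottom edge out over the blue retaining lip, draw it down out of the keeper, and lay it gently, flat and handle up, in the middle of the black rubber mat; then let go. The blue holder is thin sheet metal, so feel your way and do not force the grille against it, and leave the bowls, the jar and the loop tool as they are.

Things in the scene. Friction and masses are not known exactly. Their poses are not given: they have to be found in the camera images.
- hood: Cream sheet-metal extraction hood, fixed on the bench, 280 mm wide, 250 deep, 211 high, duct behind. Origin on the bench under its case; x to its back, y across, z up. Its front slopes up towards the back at 40 degrees; on this slope, in a blue holder (one folded frame: lip, side cheeks, keeper), lies the grille, its back on two ribs. More than 15 N between grille and holder bends the holder.
- rest_line (a point): On the hood: middle of the line where the grille's bottom back edge rests on two studs. In front of the bottom edge stands the blue retaining lip (3 mm sheet, 1 to 4 mm off the grille's front face). The holder is clamped in slots along the slope, each time elsewhere and NOT measured: the lip overlaps the resting grille's bottom edge by 4 to 26 mm. The side cheeks leave the grille 2 to 6 mm each side.
- rib_top (a point): On the hood, 220 mm up the slope from rest_line, near the holder's keeper: a cover (underside 16 mm off the ribs) closed by a rubber buffer (6 N per mm, hard after 1.5 mm). The buffer is met 2.5 mm after the bottom edge clears the lip, so 6.5 to 28.5 mm up from rest. There the grille tilts about its top end by up to 17 degrees; its bottom is outside the lip from 7 degrees.
- grille_handle (a point): Centre of the grille's red bar handle: 120 mm long along y, 10 mm thick along x, 22 mm deep along z, on two end posts, 35 mm free below the bar. Its own axes: y across the grille; z along the posts, which are raked 20 degrees from the front face's normal towards the top end; x across bar and posts, towards the top end. Take the bar in the middle, fingers pointing along -z and closing along x.
- grille_tongue (a point): Middle of the grille's hooked top end, on its back face. Grille axes: x along the grille's length to this end (up the slope at first), y across, z out of its front face. The last 46 mm of the grille are a tongue 6 mm thick, 5 to 27 mm of it under the keeper at first. Tilted while hard against the buffer the top corner binds, so ease back 1 to 2 mm first.
- grille_centre (a point): Centre of the grille: aluminium frame with grey mesh, 178 mm long (x), 190 wide (y), 14 thick (z) apart from the tongue, 0.36 to 0.6 kg; grille axes as for the tongue. From it the bottom edge and the top end are 89 mm away, the back face 7 mm behind, the handle's centre at (-19, 0, 51) mm. Sliding it up the slope takes 6 to 12 N (weight and drag), built up over the first 5 mm.
- mat_top (a point): Centre of the top face of the black rubber mat, 260 x 260 mm, 4 mm thick, stuck to the bench; z up.
- bowls: Stack of three unfired clay bowls, 84 mm across, 58 mm high, at the far side between hood and mat; origin at the centre of its underside. Leave alone.
- slip_jar: Closed slip jar with a blue lid, 60 mm across, 75 mm high, at the outer (-y) side of the mat; origin at the centre of its underside. Leave alone.
- loop_tool: Wooden-handled loop trimming tool lying on the bench beyond the mat, 150 mm long, 15 mm high; origin under the middle of its wooden handle. Leave alone.

How it is judged:
By the outcome, as a careful person would: the job done as asked, in the order asked, and still so for the second after the job is handed in, with the robot touching nothing.
It also fails if it takes over 72 s, if anything falls off the work surface, if the arm or the gripper's body presses on something with over 40 N, if the wrist force passes 120 N, or if a joint passes its speed limit or range.

### The arm

A 6-joint arm with a two-finger parallel gripper is mounted at the origin on the work surface. World frame = base frame: x ahead of the robot, y to its left, z up, the work surface at z = 0. Lengths are in m, angles in degrees, forces in N, time in s.
With the tool pointing down it reaches from about 0.25 to 0.725 m from the base axis. Payload 9.7 kg.
Tool frame: the origin (TCP) lies on the centre line of the jaws, within the pads' length; the fingertips stand 11 mm ahead of it and the grasp point (between the pads) lies 8 mm behind it; y points along the fingers, z is the direction in which the jaws open and shut, and the axes are right-handed (so a half turn about y gives the same grasp; the last joint's range is limited). The gripper opens to 85 mm and grips with 20 to 120 N. Pads are 22 mm wide; open, the fingers measure 114 mm over their backs; the gripper's body (76 mm by 85 mm) begins 54 mm behind the grasp point. The pads swing forward as they close: fully open they stand 13 mm farther back than shut.
Start: joints at [-69.901, 4.979, 10.078, 95.1, 0, 90], TCP at [0.189, -0.517, 0.242] pointing down, gripper open.
Joint ranges: [-179.16, 179.16], [-48.56, 103.87], [-65.8, 70.77], [-126.05, 130.52], [-82.76, 87.17], [-180, 180]. Speed limits (degrees/s): [127.2, 127.2, 147.25, 180, 180, 180].

### API

Orientations are given as a 3x3 rotation matrix whose columns are the frame's x, y, z axes.
In Python, from plant import * gives the robot as it stands.
- The arm moves only by the shell command python3 -m creep 'ROWS' [OPENING] [FORCE]. ROWS is JSON, a list of rows, each an object with "delta_pos": the shift along the tool's x, y, z in mm, a list of three; "angular": the turn, a rotation vector about the tool's x, y, z in rad, a list of three. A call has 1 to 10 rows; each row is the pose to reach, as a shift and turn from the pose commanded when the call began, along the tool's axes at that moment; what a row does not reach only later rows make up. A row lasts 1/8 s, in which the tool goes at most 62.5 mm and 10.7 degrees, less where a joint would pass 70% of its speed; a pose out of reach is approached as far as the arm can. A call with a gripper value outside its range is refused whole. OPENING is the opening, from 0 (shut) to 1 (fully open), set as the call begins (- or left out, the last holds). The fingers move at their own pace and stop on an object; FORCE is the grip in N (left out, the last holds). Time passes only in rows, so rows that repeat a pose let the fingers close. It gives the time, the measured TCP pose, the force and the opening at its end, in the units of the state.
- get_state(): the state, without advancing time (a new reading comes with each control period).
- get_image(name): name is "scene" or "top" or "wrist"; returns a dict with "pixels" (384x512x3 uint8, blue, green, red), "fov_y" (degrees; the focal length in pixels is half the picture's height over the tangent of half this angle, whatever the lens; pixels are square), "cx", "cy" (the principal point, pixels), "rvec" (rotation vector, rad) and "tvec" (3), from world to camera coordinates, as OpenCV has them. Camera axes: x right, y down, z forward; pixel columns grow to the right and rows downward; lengths in m; the calibration is good to about 2 mm. A picture is of the moment at which its call begins. There is no depth.
- job_done(): hands the job in, once; it reports no verdict.
The state is a dict: "time_s": time; "joints": joint angles; "qvel": joint speeds; "joint_torque": joint torques, N m; "tool_pos": TCP position; "tcp_rot": TCP orientation; "wrist_force": force on the tool from outside, world axes, zero at the start; "ft_torque": the same for the moment, N m; "width": finger opening in m.
Only numpy, scipy, OpenCV 4.12 (cv2) and the standard library are available. Lean on these libraries where they do the work, as an engineer would, in place of code of your own. Each camera call takes 0.05 s, during which the arm holds its last target. There are 200 camera calls.

## Working session

There is one attempt and no reset: what is moved stays moved. The work goes in short steps, Python scripts to look and compute and a shell command to move; the robot and the scene stay as the last step left them, time stands still between calls to the robot, and variables do not carry over. Pictures are saved under pics/ and viewed, about 8 in all and at most 12, crops included, and the job is handed in when it is done.

```bash
ls; mkdir -p pics
python3 - <<'E'
from plant import *
import cv2,numpy as np
s=get_state();print({k:np.round(v,3).tolist() for k,v in s.items()})
ims=[get_image(n) for n in("scene","top")]
for n,i in zip(("scene","top"),ims):
    cv2.imwrite(f"pics/{n}0.png",i["pixels"])
    R=cv2.Rodrigues(np.array(i["rvec"]))[0];print(n,i["fov_y"],i["cx"],i["cy"],(-R.T@np.array(i["tvec"])).round(3),R.round(3).tolist())
E
```

```text
pics
{'time_s': 0.0, 'joints': [-69.902, 5.012, 10.034, 95.098, 0.0, 90.0], 'qvel': [0.06, 0.07, -0.009, -0.044, 0.032, -0.102], 'joint_torque': [0.002, -52.04, 46.479, 0.017, 0.0, -0.0], 'tool_pos': [0.189, -0.516, 0.242], 'tcp_rot': [[-0.939, -0.0, 0.344], [-0.344, 0.001, -0.939], [-0.0, -1.0, -0.001]], 'wrist_force': [0.054, -0.242, 0.04], 'ft_torque': [-0.033, -0.048, -0.037], 'width': 0.086}
scene 52.00056740902182 251.81211486472975 196.3187328421751 [1.331 0.256 0.999] [[-0.387, 0.922, -0.009], [0.686, 0.282, -0.671], [-0.616, -0.266, -0.741]]
top 53.38748930988603 249.58057945153504 194.05616985287844 [ 0.496 -0.086  1.007] [[-0.01, -1.0, -0.017], [-0.99, 0.013, -0.144], [0.144, 0.016, -0.989]]
```

```bash
python3 -c "
import cv2
a=cv2.imread('pics/scene0.png');b=cv2.imread('pics/top0.png')
cv2.imwrite('pics/s.png',cv2.resize(a,(800,600)));cv2.imwrite('pics/t.png',cv2.resize(b,(800,600)))"
```

```text
(no output)
```

View pics/s.png

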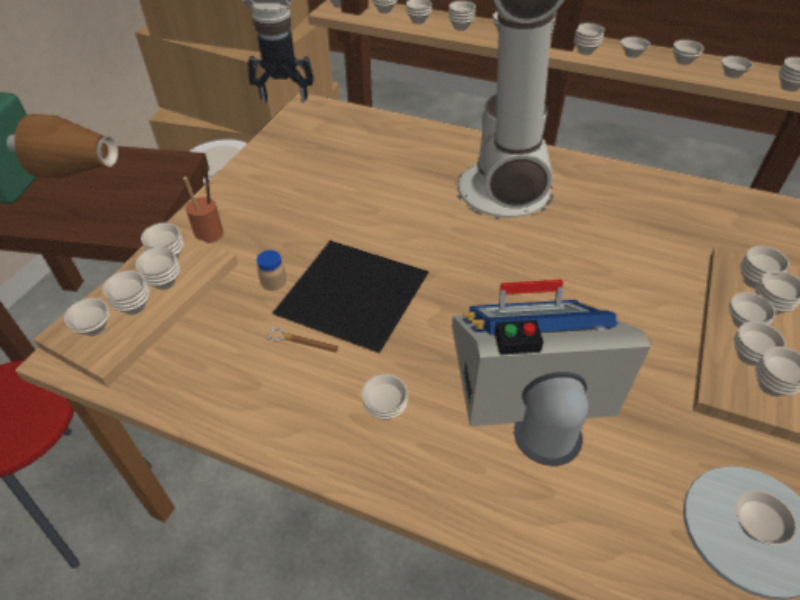

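View pics/t.png

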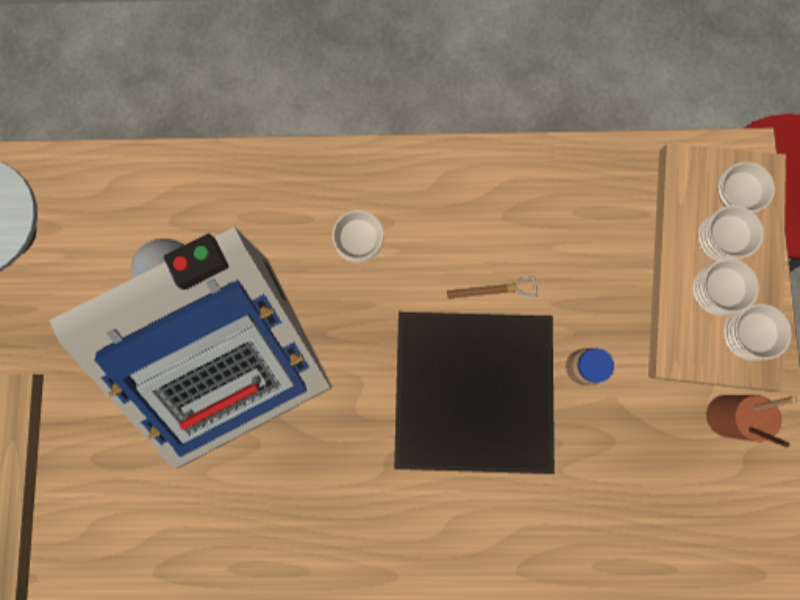

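Both views show the hood at the upper left of the top view, turned about 26°, with its red bar at (180,427)-(260,388). The black mat is centred near (475,392) and all the other items are clear of both. Next I triangulate.

```bash
cat > h.py <<'E'
from plant import *
import cv2,numpy as np
np.set_printoptions(precision=4,suppress=True)
def cam(i):
    R=cv2.Rodrigues(np.array(i["rvec"]))[0];h,w=i["pixels"].shape[:2]
    f=h/2/np.tan(np.radians(i["fov_y"]/2))
    return np.array([[f,0,i["cx"]],[0,f,i["cy"]],[0,0,1]]),R,np.array(i["tvec"]).ravel()
def ray(i,uv):
    K,R,t=cam(i);d=R.T@np.linalg.inv(K)@np.array([uv[0],uv[1],1.]);return -R.T@t,d/np.linalg.norm(d)
def plane(i,uv,z):
    c,d=ray(i,uv);return c+d*(z-c[2])/d[2]
def tri(rs):
    A=sum(np.eye(3)-np.outer(d,d) for c,d in rs);b=sum((np.eye(3)-np.outer(d,d))@c for c,d in rs);p=np.linalg.solve(A,b)
    return p,[np.linalg.norm(np.cross(p-c,d)) for c,d in rs]
def proj(i,p):
    K,R,t=cam(i);q=K@(R@np.array(p)+t);return q[:2]/q[2]
def red(i):
    p=cv2.cvtColor(i["pixels"],cv2.COLOR_BGR2HSV);m=((p[...,0]<8)|(p[...,0]>172))&(p[...,1]>170)&(p[...,2]>90)
    return m.astype(np.uint8)
def blob(m):  # most elongated blob of size
    cs,_=cv2.findContours(m,cv2.RETR_EXTERNAL,cv2.CHAIN_APPROX_NONE)
    return [(c,cv2.minAreaRect(c)) for c in cs if cv2.contourArea(c)>60]
E
python3 - <<'E'
from h import *
I={n:get_image(n) for n in("scene","top")}
for n,i in I.items():
    for c,r in blob(red(i)): print(n,np.round(r[0],1),np.round(r[1],1),round(r[2],1),cv2.contourArea(c)); print(cv2.boxPoints(r).round(1).tolist())
i=I["top"];m=(i["pixels"].max(2)<45).astype(np.uint8)
c=max(blob(m),key=lambda q:cv2.contourArea(q[0]));b=cv2.boxPoints(c[1])
P=np.array([plane(i,q,.004) for q in b]);print("mat",P,P.mean(0),np.linalg.norm(np.diff(P,axis=0),axis=1))
E
```

```text
scene [ 23. 267.] [72. 46.] 90.0 2035.5
[[-0.0, 231.0], [46.0, 231.0], [46.0, 303.0], [0.0, 303.0]]
scene [340.1 183.2] [ 7.  38.2] 86.4 210.5
[[320.79998779296875, 180.89999389648438], [358.8999938964844, 178.60000610351562], [359.29998779296875, 185.5], [321.20001220703125, 187.89999389648438]]
top [139.4 259.8] [ 5.6 54.6] 62.4 240.5
[[113.9000015258789, 270.0], [162.3000030517578, 244.6999969482422], [164.89999389648438, 249.60000610351562], [116.5, 275.0]]
top [494.5 118.5] [91. 33.] 90.0 944.5
[[478.0, 73.0], [511.0, 73.0], [511.0, 164.0], [478.0, 164.0]]
mat [[ 0.6149 -0.0892  0.004 ]
 [ 0.6118 -0.3419  0.004 ]
 [ 0.3713 -0.3301  0.004 ]
 [ 0.3733 -0.086   0.004 ]] [ 0.4928 -0.2118  0.004 ] [0.2527 0.2408 0.2441]
```

Run:
```python
from h import *
I={n:get_image(n) for n in("scene","top")}
S,T=I["scene"],I["top"]
def p(a,b): return tri([ray(S,a),ray(T,b)])
c=p((340.1,183.2),(139.4,259.8));print(c)
# scene right = +y ; top left=+y
L=p((359.1,182.1),(115.2,272.5));Rr=p((321,184.4),(163.6,247.1));print(L,Rr)
d=L[0]-Rr[0];print(np.linalg.norm(d),"yaw",np.degrees(np.arctan2(-d[0],d[1])))
i=T;hsv=cv2.cvtColor(i["pixels"],cv2.COLOR_BGR2HSV)
print(i["pixels"][300:306,300].tolist(),i["pixels"][250,248:258].max(1),i["pixels"][250,348:360].max(1))
m=(i["pixels"].max(2)<75).astype(np.uint8);m[:,:200]=0;m[:,380:]=0
c=max(blob(m),key=lambda q:cv2.contourArea(q[0]));b=cv2.boxPoints(c[1])
ap=cv2.approxPolyDP(cv2.convexHull(c[0]),6,True)[:,0];print(ap)
P=np.array([plane(i,q,.004) for q in ap]);print("mat",P,P.mean(0),np.linalg.norm(np.diff(P,axis=0),axis=1))
```

```text
(array([0.4758, 0.1749, 0.1497]), [np.float64(0.00031359666200372156), np.float64(0.0003135966620037801)])
(array([0.4489, 0.2271, 0.1495]), [np.float64(0.0006193641649846422), np.float64(0.0006193641649847111)]) (array([0.5028, 0.1225, 0.1497]), [np.float64(0.0014371842645203338), np.float64(0.00143718426452037)])
0.11766632258693208 yaw 27.278363538111893
[[37, 40, 46], [62, 85, 108], [97, 135, 172], [107, 151, 193], [102, 145, 186], [94, 132, 171]] [192 192 193 191 195 161  59  48  51  43] [ 41  40  41  43  44  35 146 186 185 185 186 186]
[[255 200]
 [353 203]
 [354 302]
 [253 299]]
mat [[ 0.6257 -0.0841  0.004 ]
 [ 0.6144 -0.342   0.004 ]
 [ 0.3614 -0.3321  0.004 ]
 [ 0.3709 -0.0758  0.004 ]] [ 0.4931 -0.2085  0.004 ] [0.2582 0.2532 0.2565]
```

```bash
cat >> h.py <<'E'
from scipy.spatial.transform import Rotation as Ro
def toolR(yaw,lean=20):  # tool for handle: lean = tool-axis lean angle; hood: leans back to front
    a=np.radians(yaw);l=np.radians(lean);e=np.array([np.cos(a),np.sin(a),0]);k=np.array([0,0,1.])
    hz=-np.sin(l)*e+np.cos(l)*k;hx=np.cos(l)*e+np.sin(l)*k
    return np.c_[-np.cross(hz,hx),-hz,hx]
def want(p,R):
    s=get_state();R0=np.array(s["tcp_rot"]);p0=np.array(s["tool_pos"])
    print("dpos mm",(R0.T@(np.array(p)-p0)*1e3).round(1),"rot",Ro.from_matrix(R0.T@R).as_rotvec().round(3))
E
python3 - <<'E'
from h import *
R=toolR(27.3);c=np.array([.476,.175,.142]);print(R)
want(c-R[:,1]*.11+R[:,1]*.008,R)
E
```

```text
[[ 0.4586  0.3039  0.835 ]
 [-0.8886  0.1569  0.431 ]
 [ 0.     -0.9397  0.342 ]]
dpos mm [-472.5    4.4 -546.3] rot [ 0.261 -1.678  0.295]
```

```bash
python3 -m creep '[{"delta_pos":[-236,-40,-273],"angular":[0.13,-0.84,0.147]},{"delta_pos":[-236,-40,-273],"angular":[0.13,-0.84,0.147]},{"delta_pos":[-236,-40,-273],"angular":[0.13,-0.84,0.147]},{"delta_pos":[-236,-40,-273],"angular":[0.13,-0.84,0.147]},{"delta_pos":[-236,-40,-273],"angular":[0.13,-0.84,0.147]},{"delta_pos":[-472,4,-546],"angular":[0.261,-1.678,0.295]},{"delta_pos":[-472,4,-546],"angular":[0.261,-1.678,0.295]},{"delta_pos":[-472,4,-546],"angular":[0.261,-1.678,0.295]},{"delta_pos":[-472,4,-546],"angular":[0.261,-1.678,0.295]},{"delta_pos":[-472,4,-546],"angular":[0.261,-1.678,0.295]}]' 0.6
python3 - <<'E'
from h import *
R=toolR(27.3);c=np.array([.476,.175,.142])
want(c-R[:,1]*.102,R);print(get_state()["joints"])
E
```

```text
time_s: 1.55
tool_pos: [0.4094, 0.067, 0.2479]
tcp_rot: [[0.463, 0.306, 0.832], [-0.886, 0.157, 0.435], [0.002, -0.939, 0.344]]
wrist_force: [1.2, -1.6, 0.2]
width: 0.0511
dpos mm [-65.1  34.8  66.3] rot [-0.002  0.005  0.   ]
[  4.1897 -32.2144 -22.1136  81.4905   7.7358  67.8555]
```

```bash
python3 -m creep '[{"delta_pos":[-33,-5,33],"angular":[-0.002,0.005,0]},{"delta_pos":[-65,35,66],"angular":[-0.002,0.005,0]},{"delta_pos":[-65,35,66],"angular":[-0.002,0.005,0]},{"delta_pos":[-65,35,66],"angular":[-0.002,0.005,0]},{"delta_pos":[-65,35,66],"angular":[-0.002,0.005,0]}]'
python3 - <<'E'
from h import *
i=get_image("wrist");cv2.imwrite("pics/w1.png",i["pixels"])
R=toolR(27.3);c=np.array([.476,.175,.142]);want(c-R[:,1]*.102,R)
C,d=ray(i,(i["cx"],i["cy"]));print(C,d,i["fov_y"])
for c_,r in blob(red(i)): print(r,cv2.contourArea(c_))
print("proj",proj(i,c))
E
```

```text
time_s: 2.17
tool_pos: [0.4452, 0.1557, 0.2381]
tcp_rot: [[0.454, 0.303, 0.838], [-0.891, 0.155, 0.426], [-0.001, -0.94, 0.341]]
wrist_force: [-0.0, 0.4, 0.0]
width: 0.0512
dpos mm [-3.1  0.7  1.1] rot [ 0.001 -0.006  0.001]
[0.37   0.2051 0.3612] [ 0.4262 -0.1204 -0.8966] 71.53000280553258
((497.50006103515625, 275.0000305175781), (23.33452033996582, 20.50609588623047), 45.0) 359.0
((267.5, 201.0), (132.0, 11.0), 90.0) 1276.5
proj [261.8148 198.4068]
```

View pics/w1.png

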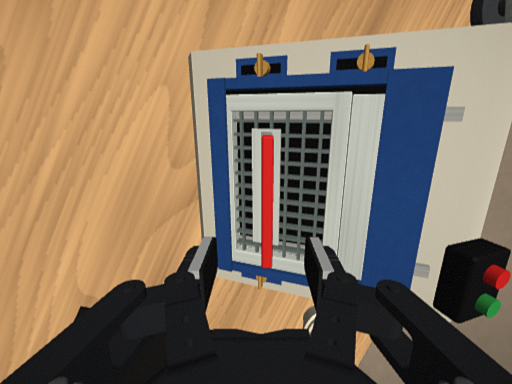

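The wrist view shows the bar from about (267,135) to (267,268), between the open fingers, with the grille's cheeks and lip visible. Next I refine its centre and yaw.

Run:
```python
from h import *
i=get_image("wrist");m=red(i);m[:,400:]=0
ys,xs=np.nonzero(m);print(ys.min(),ys.max(),[ (y,xs[ys==y].min(),xs[ys==y].max()) for y in (140,170,200,230,262)])
hx0=lambda y:(xs[ys==y].min()+xs[ys==y].max())/2
u1=(np.mean([xs[ys==y].mean() for y in range(138,145)]),ys.min()-.5);u2=(np.mean([xs[ys==y].mean() for y in range(255,262)]),ys.max()+.5)
R=toolR(27.3);hz=-R[:,1]
C,d1=ray(i,u1);_,d2=ray(i,u2)
A=np.c_[-d1,d2]
for yaw in(25,26,27.3,28.5):
    hy=-toolR(yaw)[:,0]
    for sgn in(1,-1):
        t,res,_,_=np.linalg.lstsq(A,sgn*.12*hy,rcond=None)
        if t.min()>0:print(yaw,sgn,t,np.sqrt(res),"topmid",((2*C+t[0]*d1+t[1]*d2)/2))
T=get_image("top");S=get_image("scene")
s=get_state();print(s["tool_pos"],np.array(s["tcp_rot"])[:,1])
```

```text
135 267 [(140, np.int64(262), np.int64(272)), (170, np.int64(262), np.int64(272)), (200, np.int64(262), np.int64(272)), (230, np.int64(262), np.int64(271)), (262, np.int64(262), np.int64(271))]
25 -1 [0.2176 0.2549] [0.0042] topmid [0.4749 0.1729 0.1598]
26 -1 [0.2168 0.2549] [0.0022] topmid [0.4747 0.1728 0.1602]
27.3 -1 [0.2157 0.2548] [0.0003] topmid [0.4745 0.1728 0.1607]
28.5 -1 [0.2146 0.2546] [0.0027] topmid [0.4743 0.1728 0.1613]
[0.4453 0.1559 0.2378] [ 0.3033  0.1552 -0.9402]
```

Run:
```python
from h import *
R=toolR(27.3);c=np.array([.477,.1745,.150]);want(c+R[:,1]*.008,R)
```

```text
dpos mm [ -2.1 103.1   4.6] rot [ 0.001 -0.006  0.001]
```

```bash
python3 -m creep '[{"delta_pos":[-2,35,4.6],"angular":[0.001,-0.006,0.001]},{"delta_pos":[-2,65,4.6],"angular":[0.001,-0.006,0.001]},{"delta_pos":[-2,80,4.6],"angular":[0.001,-0.006,0.001]},{"delta_pos":[-2,92,4.6],"angular":[0.001,-0.006,0.001]},{"delta_pos":[-2,100,4.6],"angular":[0.001,-0.006,0.001]},{"delta_pos":[-2,103,4.6],"angular":[0.001,-0.006,0.001]},{"delta_pos":[-2,103,4.6],"angular":[0.001,-0.006,0.001]}]'
python3 - <<'E'
from h import *
i=get_image("wrist");cv2.imwrite("pics/w2.png",i["pixels"])
R=toolR(27.3);c=np.array([.477,.1745,.150]);want(c+R[:,1]*.008,R)
E
```

```text
time_s: 3.25
tool_pos: [0.4793, 0.1764, 0.1423]
tcp_rot: [[0.46, 0.303, 0.835], [-0.888, 0.157, 0.433], [0.0, -0.94, 0.341]]
wrist_force: [0.1, -0.2, -0.0]
width: 0.0513
dpos mm [ 0.7 -0.1 -0.2] rot [ 0.001  0.002 -0.   ]
```

View pics/w2.png

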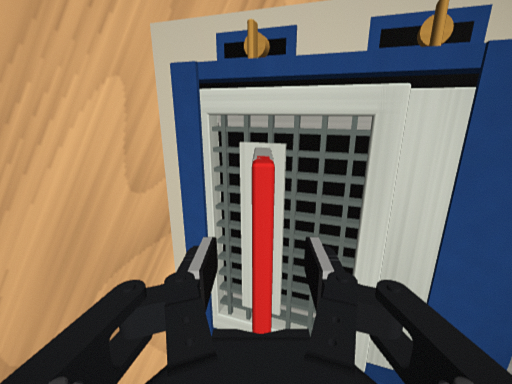

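The bar sits centred between the pads at x≈262, so I close the gripper.

```bash
python3 -m creep '[{"delta_pos":[0,0,0],"angular":[0,0,0]},{"delta_pos":[0,0,0],"angular":[0,0,0]},{"delta_pos":[0,0,0],"angular":[0,0,0]},{"delta_pos":[0,0,0],"angular":[0,0,0]},{"delta_pos":[0,0,0],"angular":[0,0,0]},{"delta_pos":[0,0,0],"angular":[0,0,0]}]' 0 70
python3 - <<'E'
from h import *
s=get_state();print(s["ft_torque"]);R=np.array(s["tcp_rot"]);print("tool force",R.T@s["wrist_force"])
u=np.array([np.cos(np.radians(40))*np.cos(np.radians(27.3)),np.cos(np.radians(40))*np.sin(np.radians(27.3)),np.sin(np.radians(40))])
print("upslope in tool",R.T@u)
E
```

```text
time_s: 4.05
tool_pos: [0.4796, 0.1766, 0.1425]
tcp_rot: [[0.46, 0.304, 0.834], [-0.888, 0.157, 0.432], [0.0, -0.94, 0.342]]
wrist_force: [4.0, 2.1, 3.7]
width: 0.009
[ 0.4628 -0.6801 -0.2539]
tool force [-0.0684 -1.8957  5.513 ]
upslope in tool [ 0.0014 -0.342   0.9397]
```

```bash
cat > chk.py <<'E'
import sys
from h import *
a=np.radians(27.3);e=np.array([np.cos(a),np.sin(a),0]);k=np.array([0,0,1.]);l=np.radians(40)
u=np.cos(l)*e+np.sin(l)*k;n=-np.sin(l)*e+np.cos(l)*k;v=np.cross(k,e)
s=get_state();f=np.array(s["wrist_force"]);p=np.array(s["tool_pos"])-[.4796,.1766,.1425]
R=np.array(s["tcp_rot"])
tau=np.array(s["ft_torque"])
tilt=np.degrees(np.arctan2(R[:,1]@e,-R[2,1]))
print("t%.2f up%.2f n%.2f lat%.2f mm | Fu%.1f Fn%.1f Fv%.1f | Mv%.2f lean%.2f"%(s["time_s"],*(1e3*p@np.c_[u,n,v]),f@u,f@n,f@v,tau@v,tilt))
lim=float(sys.argv[1]) if len(sys.argv)>1 else 99
sys.exit(1 if -(f@u)>lim else 0)
E
C="python3 chk.py 13"
python3 -m creep '[{"delta_pos":[0,-0.35,0.95],"angular":[0,0,0]},{"delta_pos":[0,-0.7,1.9],"angular":[0,0,0]},{"delta_pos":[0,-0.7,1.9],"angular":[0,0,0]}]' >/dev/null && $C &&
python3 -m creep '[{"delta_pos":[0,-0.35,0.95],"angular":[0,0,0]},{"delta_pos":[0,-0.7,1.9],"angular":[0,0,0]},{"delta_pos":[0,-0.7,1.9],"angular":[0,0,0]}]' >/dev/null && $C &&
python3 -m creep '[{"delta_pos":[0,-0.35,0.95],"angular":[0,0,0]},{"delta_pos":[0,-0.35,0.95],"angular":[0,0,0]}]' >/dev/null && $C
```

```text
t4.42 up0.18 n-0.17 lat0.02 mm | Fu-2.6 Fn3.5 Fv-1.0 | Mv0.73 lean19.79
t4.80 up0.19 n-0.17 lat0.02 mm | Fu-9.6 Fn7.8 Fv-0.5 | Mv2.15 lean19.57
t5.05 up0.31 n-0.16 lat0.02 mm | Fu-13.6 Fn10.1 Fv-0.7 | Mv2.75 lean19.47
```

```bash
C="python3 chk.py 99"
python3 -m creep '[{"delta_pos":[0,-0.94,-0.34],"angular":[0,0,0]},{"delta_pos":[0,-0.94,-0.34],"angular":[0,0,0]}]' >/dev/null && $C &&
python3 -m creep '[{"delta_pos":[0,-0.94,-0.34],"angular":[0,0,0]},{"delta_pos":[0,-0.94,-0.34],"angular":[0,0,0]}]' >/dev/null && $C
```

```text
t5.30 up2.53 n0.36 lat0.16 mm | Fu-3.7 Fn-2.6 Fv0.4 | Mv0.96 lean19.73
t5.55 up2.77 n1.03 lat0.19 mm | Fu-8.2 Fn-14.3 Fv0.5 | Mv0.59 lean19.77
```

```bash
C="python3 chk.py 12"
python3 -m creep '[{"delta_pos":[0,0.8,0.3],"angular":[0,0,0]},{"delta_pos":[0,0.8,0.3],"angular":[0,0,0]}]' >/dev/null && $C && sleep 0 &&
python3 -m creep '[{"delta_pos":[0,-0.34,0.94],"angular":[0,0,0]},{"delta_pos":[0,-0.34,0.94],"angular":[0,0,0]}]' >/dev/null && $C
```

```text
t5.80 up4.31 n0.95 lat0.02 mm | Fu-5.7 Fn-11.1 Fv-0.3 | Mv0.74 lean19.91
t6.05 up5.22 n0.96 lat0.01 mm | Fu-8.2 Fn-11.8 Fv1.1 | Mv0.87 lean19.90
```

```bash
C="python3 chk.py 12"
python3 -m creep '[{"delta_pos":[0,0.6,0.22],"angular":[0,0,0]},{"delta_pos":[0,0.6,0.22],"angular":[0,0,0]},{"delta_pos":[0,0.6,0.22],"angular":[0,0,0]}]' >/dev/null && $C 
python3 -m creep '[{"delta_pos":[0,0,0],"angular":[0,0,0]},{"delta_pos":[0,0,0],"angular":[0,0,0]},{"delta_pos":[0,0,0],"angular":[0,0,0]}]' >/dev/null && $C
```

```text
t6.42 up6.33 n0.77 lat-0.09 mm | Fu-2.7 Fn-5.6 Fv-0.1 | Mv0.59 lean20.02
t6.80 up5.38 n0.45 lat0.05 mm | Fu-1.7 Fn-4.2 Fv-0.2 | Mv0.88 lean19.92
```

```bash
C="python3 chk.py 13"
python3 -m creep '[{"delta_pos":[0,-0.34,0.94],"angular":[0,0,0]},{"delta_pos":[0,-0.34,0.94],"angular":[0,0,0]}]' >/dev/null && $C && 
python3 -m creep '[{"delta_pos":[0,-0.34,0.94],"angular":[0,0,0]},{"delta_pos":[0,-0.34,0.94],"angular":[0,0,0]}]' >/dev/null && $C && 
python3 -m creep '[{"delta_pos":[0,-0.34,0.94],"angular":[0,0,0]},{"delta_pos":[0,-0.34,0.94],"angular":[0,0,0]}]' >/dev/null && $C
```

```text
t7.05 up6.43 n0.39 lat0.01 mm | Fu-3.3 Fn-4.8 Fv-0.5 | Mv0.88 lean19.92
t7.30 up7.49 n0.39 lat0.03 mm | Fu-2.9 Fn-4.4 Fv0.2 | Mv0.83 lean19.93
t7.55 up8.45 n0.37 lat0.01 mm | Fu-3.4 Fn-4.1 Fv0.3 | Mv0.91 lean19.93
```

```bash
C="python3 chk.py 6.5"
up(){ :; }
python3 -m creep '[{"delta_pos":[0,-0.34,0.94],"angular":[0,0,0]},{"delta_pos":[0,-0.34,0.94],"angular":[0,0,0]}]' >/dev/null && $C && 
python3 -m creep '[{"delta_pos":[0,-0.34,0.94],"angular":[0,0,0]},{"delta_pos":[0,-0.34,0.94],"angular":[0,0,0]}]' >/dev/null && $C && 
python3 -m creep '[{"delta_pos":[0,-0.34,0.94],"angular":[0,0,0]},{"delta_pos":[0,-0.34,0.94],"angular":[0,0,0]}]' >/dev/null && $C && 
python3 -m creep '[{"delta_pos":[0,-0.34,0.94],"angular":[0,0,0]},{"delta_pos":[0,-0.34,0.94],"angular":[0,0,0]}]' >/dev/null && $C && 
python3 -m creep '[{"delta_pos":[0,-0.34,0.94],"angular":[0,0,0]},{"delta_pos":[0,-0.34,0.94],"angular":[0,0,0]}]' >/dev/null && $C && 
python3 -m creep '[{"delta_pos":[0,-0.34,0.94],"angular":[0,0,0]},{"delta_pos":[0,-0.34,0.94],"angular":[0,0,0]}]' >/dev/null && $C
```

```text
t7.80 up9.48 n0.38 lat0.01 mm | Fu-3.6 Fn-3.1 Fv0.2 | Mv0.86 lean19.93
t8.05 up10.49 n0.37 lat0.03 mm | Fu-2.0 Fn-3.4 Fv-0.7 | Mv0.82 lean19.93
t8.30 up11.45 n0.35 lat0.02 mm | Fu-2.8 Fn-4.7 Fv0.7 | Mv0.81 lean19.93
t8.55 up12.49 n0.38 lat0.03 mm | Fu-4.3 Fn-3.7 Fv-0.2 | Mv0.84 lean19.93
t8.80 up13.49 n0.36 lat0.03 mm | Fu-4.4 Fn-3.7 Fv0.1 | Mv0.81 lean19.93
t9.05 up14.07 n0.31 lat0.13 mm | Fu-5.0 Fn-2.6 Fv1.7 | Mv1.12 lean19.89
```

```bash
C="python3 chk.py 8"
python3 -m creep '[{"delta_pos":[0,-0.34,0.94],"angular":[0,0,0]},{"delta_pos":[0,-0.34,0.94],"angular":[0,0,0]},{"delta_pos":[0,-0.34,0.94],"angular":[0,0,0]}]' >/dev/null && $C && 
python3 -m creep '[{"delta_pos":[0,-0.34,0.94],"angular":[0,0,0]},{"delta_pos":[0,-0.34,0.94],"angular":[0,0,0]},{"delta_pos":[0,-0.34,0.94],"angular":[0,0,0]}]' >/dev/null && $C
```

```text
t9.43 up14.56 n0.33 lat0.27 mm | Fu-6.9 Fn-2.2 Fv3.2 | Mv1.72 lean19.83
t9.80 up14.97 n0.31 lat0.35 mm | Fu-9.6 Fn0.5 Fv3.3 | Mv2.08 lean19.76
```

Resistance rose by about 6 N over roughly 1 mm, matching the 6 N/mm buffer, so this is the stop. I ease back before tilting.

```bash
C="python3 chk.py 99"
python3 -m creep '[{"delta_pos":[0,0.34,-0.94],"angular":[0,0,0]},{"delta_pos":[0,0.51,-1.41],"angular":[0,0,0]},{"delta_pos":[0,0.51,-1.41],"angular":[0,0,0]}]' >/dev/null && $C && 
python3 -m creep '[{"delta_pos":[0,0.34,-0.94],"angular":[0,0,0]},{"delta_pos":[0,0.34,-0.94],"angular":[0,0,0]},{"delta_pos":[0,0.34,-0.94],"angular":[0,0,0]}]' >/dev/null && $C
python3 - <<'E'
from h import *
for n in("scene","top","wrist"):
    cv2.imwrite(f"pics/{n}3.png",get_image(n)["pixels"])
E
```

```text
t10.18 up14.58 n0.33 lat0.10 mm | Fu-6.2 Fn-2.4 Fv1.9 | Mv1.65 lean19.89
t10.55 up14.06 n0.36 lat-0.02 mm | Fu-5.5 Fn-3.8 Fv1.0 | Mv1.17 lean19.94
```

View pics/wrist3.png

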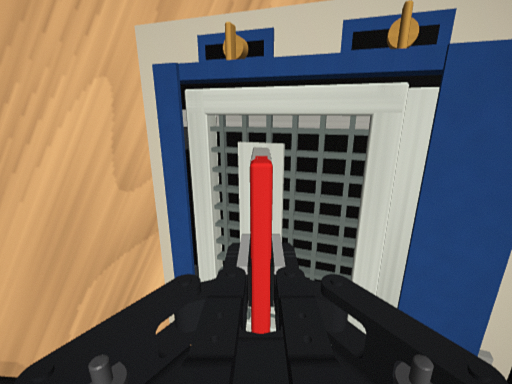

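The wrist view shows the grille's bottom edge (x≈187) now uphill of the lip (x≈155-181). I ease back slightly more and start the tilt.

```bash
C="python3 chk.py 99"
python3 -m creep '[{"delta_pos":[0,0.25,-0.7],"angular":[0,0,0]},{"delta_pos":[0,0.25,-0.7],"angular":[0,0,0]},{"delta_pos":[0,0.25,-0.7],"angular":[0,0,0]}]' >/dev/null && $C && 
python3 -m creep '[{"delta_pos":[0,-2.1,0.12],"angular":[-0.0175,0,0]},{"delta_pos":[0,-2.1,0.12],"angular":[-0.0175,0,0]},{"delta_pos":[0,-4.15,0.24],"angular":[-0.035,0,0]},{"delta_pos":[0,-4.15,0.24],"angular":[-0.035,0,0]}]' >/dev/null && $C
```

```text
t11.07 up13.33 n0.42 lat-0.01 mm | Fu-3.2 Fn-4.8 Fv0.2 | Mv0.88 lean19.95
t11.57 up15.21 n4.21 lat0.02 mm | Fu-3.6 Fn-4.0 Fv0.6 | Mv0.75 lean17.91
```

```bash
C="python3 chk.py 8"
python3 -m creep '[{"delta_pos":[0,-3.1,0.17],"angular":[-0.0262,0,0]},{"delta_pos":[0,-6.2,0.37],"angular":[-0.0524,0,0]},{"delta_pos":[0,-6.2,0.37],"angular":[-0.0524,0,0]}]' >/dev/null && $C && 
python3 -m creep '[{"delta_pos":[0,-3.1,0.17],"angular":[-0.0262,0,0]},{"delta_pos":[0,-6.2,0.37],"angular":[-0.0524,0,0]},{"delta_pos":[0,-6.2,0.37],"angular":[-0.0524,0,0]}]' >/dev/null && $C && 
python3 -m creep '[{"delta_pos":[0,-3.1,0.17],"angular":[-0.0262,0,0]},{"delta_pos":[0,-6.2,0.37],"angular":[-0.0524,0,0]},{"delta_pos":[0,-6.2,0.37],"angular":[-0.0524,0,0]}]' >/dev/null && $C; python3 -c "
from h import *
cv2.imwrite('pics/wrist4.png',get_image('wrist')['pixels'])"
```

```text
t11.95 up17.99 n9.73 lat0.02 mm | Fu-3.3 Fn-4.7 Fv-0.9 | Mv0.67 lean14.88
t12.32 up20.85 n15.16 lat0.01 mm | Fu-2.8 Fn-3.2 Fv0.0 | Mv0.59 lean11.88
t12.70 up24.10 n20.45 lat0.02 mm | Fu-2.8 Fn-3.7 Fv-0.3 | Mv0.38 lean8.88
```

View pics/wrist4.png

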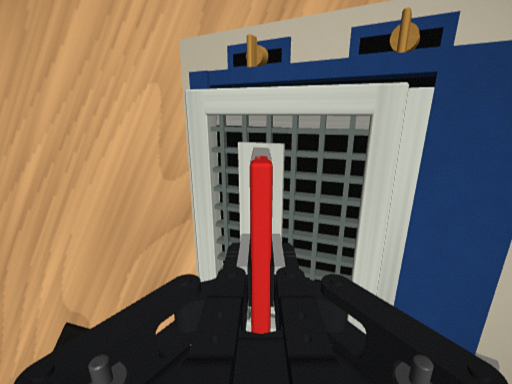

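The grille is tilted 11° with its bottom edge covering the lip, and the force equals its weight (about 4.6 N). I draw it down.

```bash
C="python3 chk.py 8"
python3 -m creep '[{"delta_pos":[0,1.3,-2.1],"angular":[0,0,0]},{"delta_pos":[0,2.6,-4.3],"angular":[0,0,0]},{"delta_pos":[0,3.9,-6.4],"angular":[0,0,0]},{"delta_pos":[0,5.2,-8.6],"angular":[0,0,0]},{"delta_pos":[0,5.2,-8.6],"angular":[0,0,0]}]' >/dev/null && $C && 
python3 -m creep '[{"delta_pos":[0,1.3,-2.1],"angular":[0,0,0]},{"delta_pos":[0,2.6,-4.3],"angular":[0,0,0]},{"delta_pos":[0,3.9,-6.4],"angular":[0,0,0]},{"delta_pos":[0,5.2,-8.6],"angular":[0,0,0]},{"delta_pos":[0,5.2,-8.6],"angular":[0,0,0]}]' >/dev/null && $C && 
python3 -m creep '[{"delta_pos":[0,1.3,-2.1],"angular":[0,0,0]},{"delta_pos":[0,2.6,-4.3],"angular":[0,0,0]},{"delta_pos":[0,3.9,-6.4],"angular":[0,0,0]},{"delta_pos":[0,5.2,-8.6],"angular":[0,0,0]},{"delta_pos":[0,5.2,-8.6],"angular":[0,0,0]}]' >/dev/null && $C && 
python3 -m creep '[{"delta_pos":[0,2.6,-4.3],"angular":[0,0,0]},{"delta_pos":[0,5.2,-8.6],"angular":[0,0,0]},{"delta_pos":[0,7.8,-12.8],"angular":[0,0,0]},{"delta_pos":[0,10.3,-17.1],"angular":[0,0,0]},{"delta_pos":[0,10.3,-17.1],"angular":[0,0,0]}]' >/dev/null && $C
```

```text
t13.38 up13.31 n20.58 lat0.01 mm | Fu-2.6 Fn-3.6 Fv-0.0 | Mv0.48 lean8.90
t14.00 up3.25 n20.55 lat0.01 mm | Fu-3.9 Fn-4.3 Fv0.2 | Mv0.46 lean8.89
t14.62 up-6.83 n20.54 lat-0.01 mm | Fu-3.8 Fn-2.9 Fv1.1 | Mv0.51 lean8.89
t15.25 up-27.04 n20.57 lat-0.03 mm | Fu-3.8 Fn-3.1 Fv0.4 | Mv0.50 lean8.88
```

```bash
python3 -m creep '[{"delta_pos":[0,-5,-3],"angular":[0,0,0]},{"delta_pos":[0,-13,-8],"angular":[0,0,0]},{"delta_pos":[0,-26,-15],"angular":[0,0,0]},{"delta_pos":[0,-40,-20],"angular":[0,0,0]},{"delta_pos":[0,-60,-28],"angular":[0,0,0]},{"delta_pos":[0,-80,-28],"angular":[0,0,0]},{"delta_pos":[0,-100,-28],"angular":[0,0,0]},{"delta_pos":[0,-110,-28],"angular":[0,0,0]},{"delta_pos":[0,-110,-28],"angular":[0,0,0]}]'; python3 chk.py
python3 -c "
from h import *
want([.4713,-.2077,.1545],toolR(-2.2,-20.1))"
```

```text
time_s: 16.38
tool_pos: [0.4104, 0.1407, 0.2464]
tcp_rot: [[0.46, 0.139, 0.877], [-0.888, 0.072, 0.455], [0.0, -0.988, 0.156]]
wrist_force: [0.4, -0.1, -5.1]
width: 0.009
t16.38 up7.01 n129.72 lat-0.18 mm | Fu-3.0 Fn-4.1 Fv-0.3 | Mv0.43 lean8.99
dpos mm [ 337.3   74.3 -119.3] rot [-0.496  0.52   0.051]
```

```bash
python3 -m creep '[{"delta_pos":[15,0,-5],"angular":[-0.02,0.02,0.002]},{"delta_pos":[45,2,-16],"angular":[-0.07,0.07,0.007]},{"delta_pos":[85,5,-30],"angular":[-0.13,0.13,0.013]},{"delta_pos":[130,10,-46],"angular":[-0.19,0.2,0.02]},{"delta_pos":[175,20,-62],"angular":[-0.26,0.27,0.026]},{"delta_pos":[220,30,-78],"angular":[-0.32,0.34,0.033]},{"delta_pos":[265,45,-94],"angular":[-0.39,0.41,0.04]},{"delta_pos":[305,58,-108],"angular":[-0.45,0.47,0.046]},{"delta_pos":[328,68,-116],"angular":[-0.48,0.505,0.049]},{"delta_pos":[337,74,-119],"angular":[-0.496,0.52,0.051]}]'; python3 -m creep '[{"delta_pos":[0,0,0],"angular":[0,0,0]},{"delta_pos":[0,0,0],"angular":[0,0,0]}]'
python3 -c "
from h import *
want([.4713,-.2077,.1545],toolR(-2.2,-20.1));print(get_state()['joints'])
for n in('scene','top'):
  i=get_image(n);cv2.imwrite('pics/%s5.png'%n,i['pixels']);print(n,proj(i,[.493,-.2085,.111]))
a=cv2.imread('pics/scene5.png')[100:300,120:400];b=cv2.imread('pics/top5.png')[150:350,200:420]
cv2.imwrite('pics/c5.png',np.hstack([cv2.resize(a,(420,300)),cv2.resize(b,(330,300))]))"
```

```text
time_s: 17.62
tool_pos: [0.4712, -0.2085, 0.1519]
tcp_rot: [[-0.041, -0.347, 0.937], [-0.999, 0.014, -0.038], [-0.0, -0.938, -0.347]]
wrist_force: [0.2, -0.2, -5.7]
width: 0.009
time_s: 17.88
tool_pos: [0.4712, -0.2066, 0.1546]
tcp_rot: [[-0.038, -0.343, 0.938], [-0.999, 0.013, -0.035], [0.0, -0.939, -0.344]]
wrist_force: [0.8, -0.0, -4.8]
width: 0.0089
dpos mm [1.1 0.1 0.2] rot [-0.     0.001  0.   ]
[-20.3902  18.0887  12.8895 103.9569  -6.1815  72.8131]
scene [222.7329 163.1282]
top [309.2784 250.2062]
```

View pics/c5.png

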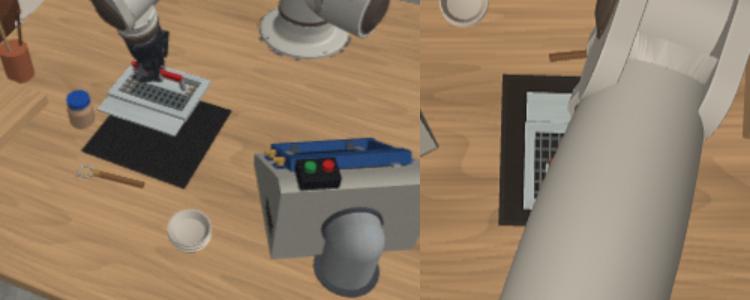

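The grille is level above the mat and aligned with it, and the hood, bowls, jar and tool are untouched. I lower it.

```bash
python3 -m creep '[{"delta_pos":[0.5,8,3],"angular":[0,0,0]},{"delta_pos":[1,24,8.8],"angular":[0,0,0]},{"delta_pos":[1,42,15.4],"angular":[0,0,0]},{"delta_pos":[1,58,21.2],"angular":[0,0,0]},{"delta_pos":[1,70,25.6],"angular":[0,0,0]},{"delta_pos":[1,78,28.5],"angular":[0,0,0]},{"delta_pos":[1,83,30.4],"angular":[0,0,0]},{"delta_pos":[1,84.5,31],"angular":[0,0,0]},{"delta_pos":[1,84.5,31],"angular":[0,0,0]}]'
cat > z.py <<'E'
import sys
from h import *
s=get_state();print(s["time_s"],np.array(s["tool_pos"]),np.array(s["wrist_force"]),np.array(s["ft_torque"]))
sys.exit(1 if s["wrist_force"][2]>-2.5 else 0)
E
python3 z.py
python3 -m creep '[{"delta_pos":[0,1,0.35],"angular":[0,0,0]},{"delta_pos":[0,1.9,0.7],"angular":[0,0,0]},{"delta_pos":[0,2.8,1],"angular":[0,0,0]},{"delta_pos":[0,2.8,1],"angular":[0,0,0]}]' >/dev/null; python3 z.py && python3 -m creep '[{"delta_pos":[0,1,0.35],"angular":[0,0,0]},{"delta_pos":[0,1.9,0.7],"angular":[0,0,0]},{"delta_pos":[0,2.8,1],"angular":[0,0,0]},{"delta_pos":[0,2.8,1],"angular":[0,0,0]}]' >/dev/null; python3 z.py && python3 -m creep '[{"delta_pos":[0,0.5,0.17],"angular":[0,0,0]},{"delta_pos":[0,0.9,0.35],"angular":[0,0,0]},{"delta_pos":[0,0.9,0.35],"angular":[0,0,0]}]' >/dev/null; python3 z.py
```

```text
time_s: 19.1
tool_pos: [0.4712, -0.2085, 0.0643]
tcp_rot: [[-0.039, -0.344, 0.938], [-0.999, 0.013, -0.037], [0.0, -0.939, -0.344]]
wrist_force: [0.6, 0.6, -4.4]
width: 0.0092
19.1 [ 0.4712 -0.2085  0.0643] [ 0.6197  0.5886 -4.3611] [-0.0208 -0.6382  0.0035]
19.6 [ 0.4709 -0.2084  0.061 ] [-1.2165 -0.2276 -4.7185] [ 0.0134 -0.5891 -0.0034]
20.1 [ 0.4709 -0.2084  0.058 ] [ 0.8763 -0.3506 -5.494 ] [ 0.0039 -0.6146 -0.0271]
20.475 [ 0.471  -0.2084  0.0571] [-0.9991  0.3186 -4.7317] [ 0.0096 -0.6241 -0.0495]
```

```bash
python3 -m creep '[{"delta_pos":[0,0.5,0.17],"angular":[0,0,0]},{"delta_pos":[0,0.9,0.35],"angular":[0,0,0]},{"delta_pos":[0,0.9,0.35],"angular":[0,0,0]}]' >/dev/null; python3 z.py && python3 -m creep '[{"delta_pos":[0,0.5,0.17],"angular":[0,0,0]},{"delta_pos":[0,0.9,0.35],"angular":[0,0,0]},{"delta_pos":[0,0.9,0.35],"angular":[0,0,0]}]' >/dev/null; python3 z.py && python3 -m creep '[{"delta_pos":[0,0.5,0.17],"angular":[0,0,0]},{"delta_pos":[0,0.9,0.35],"angular":[0,0,0]},{"delta_pos":[0,0.9,0.35],"angular":[0,0,0]}]' >/dev/null; python3 z.py && python3 -m creep '[{"delta_pos":[0,0.5,0.17],"angular":[0,0,0]},{"delta_pos":[0,0.9,0.35],"angular":[0,0,0]},{"delta_pos":[0,0.9,0.35],"angular":[0,0,0]}]' >/dev/null; python3 z.py && python3 -m creep '[{"delta_pos":[0,0.5,0.17],"angular":[0,0,0]},{"delta_pos":[0,0.9,0.35],"angular":[0,0,0]},{"delta_pos":[0,0.9,0.35],"angular":[0,0,0]}]' >/dev/null; python3 z.py
```

```text
20.85 [ 0.471  -0.2084  0.0561] [ 0.0222  0.1499 -5.8654] [-0.0603 -0.6478  0.0424]
21.225 [ 0.471  -0.2084  0.0551] [ 0.383   0.6604 -5.1135] [-0.0132 -0.6075  0.0536]
21.6 [ 0.471  -0.2084  0.0542] [-0.3009  0.1699 -4.3643] [ 0.0319 -0.6382  0.0276]
21.975 [ 0.471  -0.2084  0.0533] [-0.3314 -1.052  -3.8543] [-0.0054 -0.5677  0.013 ]
22.35 [ 0.471  -0.2085  0.0531] [-2.0645  1.3006  5.6313] [ 0.2116  0.464  -0.0233]
```

Contact came at z≈0.0532. I back off 0.5 mm to relieve the load, then release slowly.

```bash
python3 -m creep '[{"delta_pos":[0,-0.4,-0.15],"angular":[0,0,0]},{"delta_pos":[0,-0.4,-0.15],"angular":[0,0,0]}]' - 20 >/dev/null; python3 z.py; python3 -m creep '[{"delta_pos":[0,0,0],"angular":[0,0,0]},{"delta_pos":[0,0,0],"angular":[0,0,0]},{"delta_pos":[0,0,0],"angular":[0,0,0]},{"delta_pos":[0,0,0],"angular":[0,0,0]},{"delta_pos":[0,0,0],"angular":[0,0,0]}]' 0.35; python3 z.py
```

```text
22.6 [ 0.4711 -0.2085  0.0531] [-2.7264  0.1876  5.125 ] [0.1847 0.417  0.0006]
time_s: 23.22
tool_pos: [0.4711, -0.2084, 0.0527]
tcp_rot: [[-0.039, -0.344, 0.938], [-0.999, 0.013, -0.037], [0.0, -0.939, -0.345]]
wrist_force: [0.7, -0.3, 0.1]
width: 0.0296
23.225 [ 0.4711 -0.2084  0.0527] [ 0.6808 -0.2673  0.0774] [-0.0149 -0.3052  0.0629]
```

```bash
python3 -m creep '[{"delta_pos":[0,-4,0],"angular":[0,0,0]},{"delta_pos":[0,-14,0],"angular":[0,0,0]},{"delta_pos":[0,-30,0],"angular":[0,0,0]},{"delta_pos":[0,-55,0],"angular":[0,0,0]},{"delta_pos":[0,-85,0],"angular":[0,0,0]},{"delta_pos":[0,-120,0],"angular":[0,0,0]},{"delta_pos":[0,-170,-40],"angular":[0,0,0]},{"delta_pos":[-60,-200,-100],"angular":[0,0,0]},{"delta_pos":[-120,-200,-160],"angular":[0,0,0]},{"delta_pos":[-170,-200,-180],"angular":[0,0,0]}]'
python3 -m creep '[{"delta_pos":[-50,0,-20],"angular":[0,0,0]},{"delta_pos":[-100,0,-20],"angular":[0,0,0]},{"delta_pos":[-100,0,-20],"angular":[0,0,0]}]'
python3 -c "
from h import *
I={n:get_image(n) for n in('scene','top')}
for n,i in I.items(): cv2.imwrite('pics/%s6.png'%n,i['pixels'])
for n,i in I.items():
  for c,r in blob(red(i)):print(n,np.round(r[0],1),np.round(r[1],1))
a=I['scene']['pixels'][100:300,120:400];b=I['top']['pixels'][120:340,0:420]
cv2.imwrite('pics/c6.png',np.hstack([cv2.resize(a,(350,250)),cv2.resize(b,(450,250))]))"
```

```text
time_s: 24.48
tool_pos: [0.3944, -0.0668, 0.2954]
tcp_rot: [[-0.04, -0.342, 0.939], [-0.999, 0.013, -0.038], [0.001, -0.939, -0.343]]
wrist_force: [1.1, 0.6, 0.8]
width: 0.0297
time_s: 24.85
tool_pos: [0.3805, 0.0352, 0.3015]
tcp_rot: [[-0.035, -0.343, 0.939], [-0.999, 0.012, -0.032], [-0.0, -0.939, -0.343]]
wrist_force: [0.3, -0.7, -0.6]
width: 0.0298
scene [ 23. 267.] [72. 46.]
scene [226.  169.7] [31.9  3.2]
top [308.5 257.9] [49.1  5.6]
top [494.5 118.5] [91. 33.]
```

View pics/c6.png

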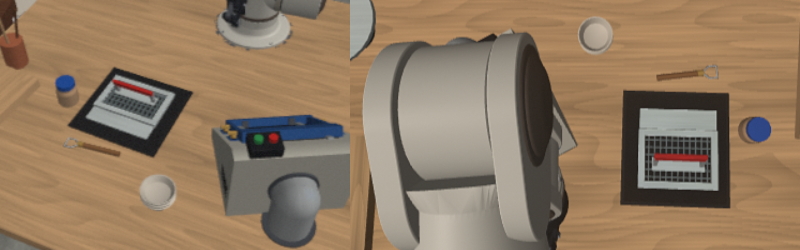

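The grille lies flat, handle up, with an even mat border all round. One numeric check, then I hand in.

```bash
python3 -c "
from h import *
i=get_image('top');p=i['pixels'][:,:,0].astype(int);x=i['pixels'].astype(int)
m=((x.min(2)>95)).astype(np.uint8);m[:203]=0;m[300:]=0;m[:,:257]=0;m[:,352:]=0
h=cv2.convexHull(np.vstack([c for c,r in blob(m)]));r=cv2.minAreaRect(h);P=np.array([plane(i,q,.015) for q in cv2.boxPoints(r)])
print(P[:,:2],P.mean(0),np.linalg.norm(np.diff(P,axis=0),axis=1));print(job_done())"
```

```text
[[ 0.4058 -0.1134]
 [ 0.5849 -0.1215]
 [ 0.5773 -0.3165]
 [ 0.3991 -0.3035]] [ 0.4918 -0.2137  0.015 ] [0.1793 0.1952 0.1787]
the job is handed in; nothing more can be done
None
```

The grille is out of the holder and lying flat, handle up, in the middle of the mat. I let go, moved the arm clear and handed the job in at about 25 s on the robot clock.

**Removal**
- I took the red bar in the middle and slid the grille up until I felt the buffer, about 14 mm up from rest. The force rose about 6 N over the last 1 mm.
- I eased back about 1.6 mm, tilted it 11° over the lip and drew it 51 mm down out of the keeper. The wrist felt only the grille's weight during the tilt and draw.
- I set it down on first contact with about 10 N and opened the gripper.

**Final checks**
- **Position:** the last top view puts the grille's centre within about 5 mm of the mat's, at (0.492, -0.214) against (0.493, -0.2085). It measures 179 x 195 mm in that view, so it lies flat.
- **Other items:** the bowls, jar and loop tool look undisturbed, but I checked them by eye only.

**What did not go cleanly**
- **Start of the slide:** the grille stuck at first. The wrist read up to 13.6 N along the slope and 10 N into the ribs.
- **Correction:** for about 0.75 s while I corrected this, it read 11–14 N outwards, of which the grille's weight accounts for roughly 4 N. I estimate the holder saw about 10 N, under its 15 N limit, but I could not measure it directly.

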